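# Hold test tweezers at the marked tip gap

### The job

Set up the test tweezers for their open-tip zero reading: pick them up off the rest and hold them level and along the bar, tips hovering 1 to 2 cm above the middle of the bar on the gauge block whose black bar is of middle width. Squeeze until the gap between the tips matches that bar's width, never pinching the tips together, and hold it steady for a couple of seconds without touching the block. Finish while still holding them there at that gap, and leave the other things on the bench where they are.

Things in the scene. Friction and masses are not known exactly. Their poses are not given: they have to be found in the camera images.
- grip (a point): Centre of the sprung test tweezers' finger pads, half-way up, between the two arms. +x points from tail to tips, y across the arms, z up. The two black pads are the outer faces here, 34 mm long (x), 18 mm tall; 45 mm apart over their outsides when released, 36 mm (faces then parallel) at a 14 mm tip gap. The tip gap changes 1.8 times as much as the width at the pads.
- tips_mid (a point): Point half-way between the two tip ends of the tweezers, 60 mm ahead of the grip point along the tweezers' +x, same height; axes as for grip. The brass tips are 8 mm tall, 4 mm below this point to their underside, and end 1 mm beyond it.
- tip_l (a point): Inner face at the end of the left (+y) brass tip. The distance between tip_l and tip_r is the tip gap: 30 mm released.
- tip_r (a point): Inner face at the end of the right (-y) brass tip.
- blade_l (a joint): Closing angle of the left arm about its rear hinge (75 mm behind the grip point, 135 mm behind the tips): 0 released, 0.107 rad nearly shut; the right arm closes equally. Tip gap = 30 mm - 270 mm x angle (14 mm at 0.059).
- tweezers: The tweezers: white arms with black finger pads and brass tips, on a 30 mm wide white tail block with a dark display, 70 to 106 mm behind the grip point. 164 mm long, 18 mm thick, about 0.09 kg. Origin on the underside, 9 mm below the grip point; axes as for grip. The spring pushes each pad outwards with 4 N released, 9 N at a 14 mm tip gap, 13 N nearly shut.
- rest: Fixed black rest under the tweezers: base 170 x 60 x 6 mm with two upright saddles 56 mm wide, flat tops 30 mm above the bench, one under the tail (18 mm thick, 87 mm behind the origin), one under the front arms (14 mm thick, 45 mm ahead); the finger pads lie free between. Origin on the bench under the grip point, x along the tweezers within 0.04 rad.
- mark_narrow (a point): Centre of the black bar on top of the fixed white gauge block with the narrowest bar: the bar is 6 mm wide (y) and 52 mm long, lying along x; the block is 60 (x) x 50 x 15 mm, its top 15 mm above the bench. z up.
- mark_middle (a point): Centre of the black bar on top of the fixed white gauge block with the middle-width bar: the bar is 14 mm wide (y) and 52 mm long, lying along x; the block is 60 (x) x 50 x 15 mm, its top 15 mm above the bench. z up.
- mark_wide (a point): Centre of the black bar on top of the fixed white gauge block with the widest bar: the bar is 22 mm wide (y) and 52 mm long, lying along x; the block is 60 (x) x 50 x 15 mm, its top 15 mm above the bench. z up.
- gauge_middle: The block with the middle-width bar; origin on the bench under the bar's centre.
- spool: Bystander: aluminium solder spool standing upright, 54 mm diameter, 42 mm tall; origin under its centre.
- multimeter: Bystander: yellow hand multimeter lying on its back, 150 x 75 x 38 mm, long side along its x; origin under its centre.
- parts_tray: Bystander: open black parts tray, 90 x 120 x 30 mm, with dividers; origin under its centre.
- screwdriver: Bystander: small screwdriver lying flat, 170 mm long along its x.
There are look-alikes about, which are no part of the job. What is meant by the tweezers is not orange, and is the smaller of those in its own colour.

How it is judged (in metres and radians):
On the way, in this order (a step that is already met when the one before it is completed fails the run):
1. the tweezers are lifted clear of their rest (height (world z) of grip above 0.055 m and contact force between tweezers and rest below 0.05 N and contact force between tweezers and the fingers above 1 N), for 0.2 s.
2. the tips are held over the middle-width bar at its gap for 1.5 s (distance between tip_l and tip_r between 0.0115 and 0.0165 m and horizontal distance between tips_mid and mark_middle below 0.008 m and z of tips_mid in the frame of mark_middle between 0.006 and 0.035 m and angle between the x axis of tips_mid and the x axis of mark_middle, either way round below 0.2 rad and angle between tips_mid's own z axis and vertical below 0.2 rad and contact force between tweezers and the fingers above 2 N and contact force between tweezers and rest below 0.1 N and contact force between tweezers and gauge_middle below 0.1 N and linear speed of tweezers below 0.02 m/s), for 1.5 s.
At the end, for the whole second after the job is handed in: Fingers hold the tweezers (over 2 N), still and level within 0.2 rad, touching neither rest nor block; tip midpoint within 8 mm of the middle-width bar's centre and 6 to 35 mm above it; tweezers along the bar within 0.2 rad (either way round); tip gap 11.5 to 16.5 mm (all of step 2); the arm keeps its last pose, push and grip.
It fails at once if the tips are pinched together (gap under 5 mm) (distance between tip_l and tip_r below 0.005 m).
It fails at once if the spool is pushed more than 20 mm (distance of spool from where it was at the start of the episode above 0.02 m).
It fails at once if the multimeter is pushed more than 20 mm (distance of multimeter from where it was at the start of the episode above 0.02 m).
It fails at once if the parts tray is pushed more than 20 mm (distance of parts_tray from where it was at the start of the episode above 0.02 m).
It fails at once if the screwdriver is pushed more than 20 mm (distance of screwdriver from where it was at the start of the episode above 0.02 m).
It also fails if it takes over 43 s, if anything falls off the work surface, if the arm or the gripper's body presses on something with over 40 N, if the wrist force passes 120 N, or if a joint passes its speed limit or range.

### The arm

A 7-joint arm with a two-finger parallel gripper is mounted at the origin on the work surface. World frame = base frame: x ahead of the robot, y to its left, z up, the work surface at z = 0. Lengths are in m, angles in degrees, forces in N, time in s.
With the tool pointing down it reaches from about 0.35 to 0.9 m from the base axis. Payload 19.9 kg.
Tool frame: the origin (TCP) lies midway between the tips of the shut fingers; the grasp point (between the pads) lies tcp_to_grasp behind it (tcp_to_grasp is the distance from the TCP to the grasp point, in m); z points along the fingers, y is the line along which they close (so a half turn about z gives the same grasp; the last joint's range is limited). The gripper opens to 85 mm and grips with 20 to 120 N. Pads are 22 mm wide; open, the fingers measure 114 mm over their backs; the gripper's body (76 mm by 85 mm) begins 54 mm behind the grasp point. The pads swing forward as they close: fully open they stand 13 mm farther back than shut.
Start: joints at [70.216, 23.915, -0.59, 92.452, 0.269, 63.638, -3.037], TCP at [0.187, -0.596, 0.231] pointing down, gripper open.
Joint ranges: [-161.28, 161.28], [-22.2, 115.67], [-73.04, 71.86], [3.21, 147.25], [-68.34, 248.33], [10.77, 114.83], [-161.83, 161.83]. Speed limits (degrees/s): [108.29, 108.29, 136.94, 136.94, 172.46, 172.46, 172.46].

### API

Orientations are given as [roll, pitch, yaw] about the fixed x, y, z axes, in that order (R = Rz(yaw) Ry(pitch) Rx(roll)).
In Python, from cell import get_obs, read_camera, camera_model, close_job, tcp_to_grasp gives the robot as it stands.
- The arm moves only by the shell command python3 -m jog 'ROWS' [OPENING] [FORCE]. ROWS is JSON, a list of rows, each an object with "dp": the shift along the tool's x, y, z in m, a list of three; "rot": the turn, a rotation vector about the tool's x, y, z in degrees, a list of three. In form: [{"dp": [x, y, z], "rot": [ax, ay, az]}, ...]. A call has 1 to 8 rows; each row is the pose to reach, as a shift and turn from the pose commanded when the call began, along the tool's axes at that moment; what a row does not reach only later rows make up. A row lasts 1/8 s, in which the tool goes at most 62.5 mm and 10.7 degrees, less where a joint would pass 70% of its speed; a pose out of reach is approached as far as the arm can. A call with a gripper value outside its range is refused whole. OPENING is the gripper's target within -1 to 1 (fully open at 1, half-way at 0, shut at -1), set as the call begins (- or left out, the last holds). The fingers move at their own pace and stop on an object; FORCE is the grip in N (left out, the last holds). Time passes only in rows, so rows that repeat a pose let the fingers close. It gives the time, the measured TCP pose, the force, the opening and the grip force at its end, in the units of the state.
- get_obs(): the state, without advancing time (a new reading comes with each control period).
- read_camera(name): name is "scene" or "top" or "wrist"; returns (picture, depth): 420x560x3 uint8, blue, green, red; 420x560 float32, m along the optical axis (not along the pixel's ray), 0 where there is no reading.
- camera_model(name): a dict with "vertical_fov" (degrees; the focal length in pixels is half the picture's height over the tangent of half this angle, whatever the lens; pixels are square), "cx", "cy" (the principal point, pixels), "xyz" and "orientation" of the camera in the world. Camera axes: x right, y up, looking along -z (the intrinsics and any distortion apply to the point x, -y, -z); pixel columns grow to the right and rows downward; lengths in m; the calibration is good to about 2 mm. A picture is of the moment at which its call begins: read the wrist's pose just before it. camera_model takes no time and is no camera call; for the wrist camera it gives the pose at the moment of the call.
- close_job(): hands the job in; it is judged then, once.
The state is a dict: "t": time; "joints": joint angles; "dq": joint speeds; "joint_efforts": joint torques, N m; "ee_pos": TCP position; "eef_rot": TCP orientation; "ft_force": force on the tool from outside, world axes, zero at the start; "ft_torque": the same for the moment, N m; "finger_gap": finger opening in m; "gripper_force": force on a finger pad.
Only numpy, scipy, OpenCV 4.12 (cv2) and the standard library are available. Lean on these libraries where they do the work, as an engineer would, in place of code of your own. Each camera call takes 0.05 s, during which the arm holds its last target. There are 200 camera calls.

## Working session

There is one attempt and no reset: what is moved stays moved. The work goes in short steps, Python scripts to look and compute and a shell command to move; the robot and the scene stay as the last step left them, time stands still between calls to the robot, and variables do not carry over. Pictures are saved under pics/ and viewed, at most 10 in all, crops included, and the job is handed in when it is done.

```bash
mkdir -p pics; cat > h.py <<'E'
import numpy as np, cv2
from cell import *
from scipy.spatial.transform import Rotation as R
E
python3 - <<'E'
from h import *
print(get_obs(), tcp_to_grasp)
ims=[]
for n in ("top","scene"):
    print(n, camera_model(n))
    p,d=read_camera(n); np.savez(n+".npz",p=p,d=d); cv2.imwrite(f"pics/{n}0.png",p)
print(camera_model("wrist"))
E
```

```text
{'t': 0.0, 'joints': array([70.21485481, 23.94968738, -0.58868296, 92.48453112,  0.27149572,
       63.63878496, -3.03606716]), 'dq': array([ 0.05739131,  0.08933683, -0.05894622, -0.00420683,  0.01998086,
       -0.06521787,  0.03160964]), 'joint_efforts': array([-1.50592055e-03, -8.64445639e+01,  6.77926596e-01, -4.34899950e+01,
        1.90792425e-02,  7.33348337e-03, -4.82649398e-06]), 'ee_pos': array([ 0.18683801, -0.5960596 ,  0.23064975]), 'eef_rot': array([-1.79928686e+02,  7.93763320e-03,  1.74079388e+01]), 'ft_force': array([-0.34990873, -0.16995941,  1.42756755]), 'ft_torque': array([-0.02790122, -0.01522856,  0.04431044]), 'gripper_force': 0.0, 'finger_gap': 0.08502026689100692} 0.0187
top {'vertical_fov': 46.47746973057001, 'cx': 282.5397813682139, 'cy': 212.62033423510942, 'xyz': array([0.407012  , 0.05413294, 1.32885584]), 'orientation': array([  4.85693622,  -0.99911251, -89.25335146])}
scene {'vertical_fov': 46.793144772115866, 'cx': 280.9645171044101, 'cy': 203.89551974035248, 'xyz': array([ 1.27254125, -0.05374551,  0.83044808]), 'orientation': array([44.52619414, -0.09623428, 83.6640357 ])}
{'vertical_fov': 62.622524669298606, 'cx': 278.40353216870676, 'cy': 210.34575309118537, 'xyz': array([ 0.25028974, -0.57629823,  0.37342356]), 'orientation': array([-1.53235601e+01,  3.53127318e-02, -7.25923811e+01])}
```

View pics/top0.png

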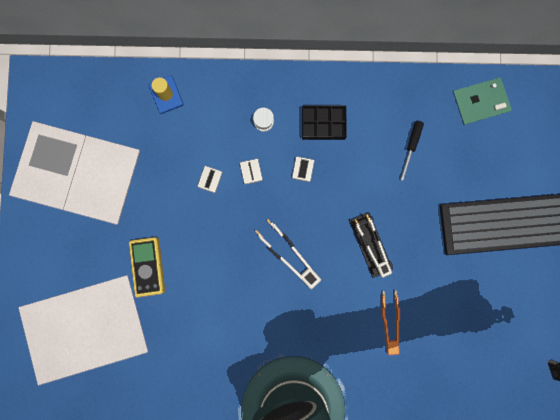

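View pics/scene0.png

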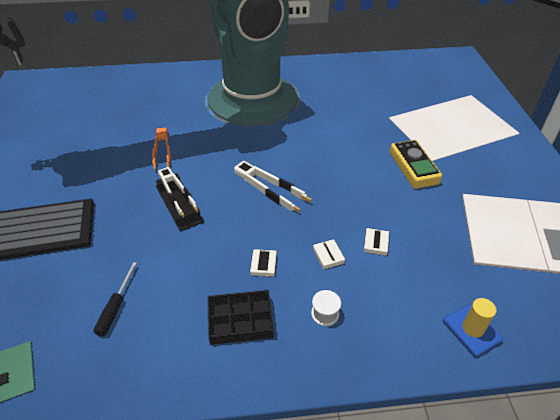

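The top view shows three tweezers: a large white pair lying on the bench (288,253), a white pair on the black rest (371,245), and an orange pair (391,322). I choose (371,245), the smaller white one. There are gauge blocks at (210,179), (251,171, narrow) and (303,168, wide), so (210,179) looks like the middle one. Next I'll measure and check in a crop.

```bash
cat >> h.py <<'E'
def ray(n_or_m,uv):
    m=camera_model(n_or_m) if isinstance(n_or_m,str) else n_or_m
    f=210/np.tan(np.radians(m["vertical_fov"])/2)
    uv=np.atleast_2d(uv).astype(float)
    d=np.c_[(uv[:,0]-m["cx"])/f,-(uv[:,1]-m["cy"])/f,-np.ones(len(uv))]
    return m["xyz"],d@R.from_euler("xyz",m["orientation"],degrees=True).as_matrix().T
def plane(n,uv,z):
    o,d=ray(n,uv); return o+d*((z-o[2])/d[:,2])[:,None]
def axis(P):
    c=P.mean(0); w,v=np.linalg.eigh(np.cov((P-c).T)); return c,np.degrees(np.arctan2(v[1,-1],v[0,-1])),np.ptp((P-c)@v,axis=0)
E
python3 - <<'E'
from h import *
Z=np.load("top.npz"); p=Z["p"]; d=Z["d"]
S=np.load("scene.npz")["p"]
def comps(p,n,box,z):
    g=p.min(2); x0,y0,x1,y1=box
    m=np.zeros(g.shape,np.uint8); m[y0:y1,x0:x1]=(g[y0:y1,x0:x1]>130)
    k,l,s,c=cv2.connectedComponentsWithStats(m)
    for i in range(1,k):
        if s[i,4]<25: continue
        cs,_=cv2.findContours((l==i).astype(np.uint8),cv2.RETR_EXTERNAL,cv2.CHAIN_APPROX_NONE)
        P=plane(n,cs[0][:,0],z)[:,:2]; r=cv2.minAreaRect(P.astype(np.float32)*1000)
        # dark inside
        f=np.zeros(g.shape,np.uint8); cv2.drawContours(f,cs,0,1,-1); f=cv2.erode(f,np.ones((3,3)))
        dk=(f>0)&(g<110)
        out=None
        if dk.sum()>5:
            v,u=np.nonzero(dk); D=plane(n,np.c_[u,v],z)[:,:2]; out=[np.round(q,3) for q in axis(D)]+[dk.sum()]
        print(n,c[i].round(),np.round(r[0]),np.round(r[1]),round(r[2],1),"dark",out)
comps(p,"top",(190,150,325,200),.015)
comps(S,"scene",(240,225,395,280),.015)
comps(p,"top",(340,205,400,285),.048)
comps(p,"top",(245,215,325,290),.018)
a=cv2.resize(p[200:290,330:410],None,fx=6,fy=6,interpolation=cv2.INTER_CUBIC)
b=cv2.resize(p[150:200,190:325],None,fx=540/135,fy=4); 
im=np.zeros((600,800,3),np.uint8); im[:540,:480]=a; 
b=cv2.resize(p[150:200,190:320],(310,120)); im[:120,490:]=b
c=cv2.resize(S[150:240,140:220],(310,348)); im[130:478,490:]=c
cv2.imwrite("pics/crop1.png",im)
E
```

```text
top [303. 169.] [639. -21.] [50. 62.] 79.5 dark [array([ 0.64 , -0.021]), np.float64(169.886), array([0.019, 0.049]), np.int64(126)]
top [251. 171.] [631. 120.] [62. 51.] 13.6 dark [array([0.632, 0.121]), np.float64(-167.105), array([0.004, 0.045]), np.int64(23)]
top [210. 179.] [607. 232.] [51. 61.] 72.3 dark [array([0.609, 0.232]), np.float64(161.948), array([0.011, 0.049]), np.int64(77)]
scene [376. 240.] [607. 232.] [51. 63.] 72.0 dark None
scene [328. 252.] [630. 122.] [62. 51.] 12.9 dark [array([0.63 , 0.122]), np.float64(-166.723), array([0.004, 0.05 ]), np.int64(38)]
scene [263. 261.] [639. -20.] [51. 62.] 79.6 dark [array([ 0.638, -0.02 ]), np.float64(170.658), array([0.02, 0.05]), np.int64(177)]
top [372. 224.] [ 490. -201.] [35.  6.] 24.0 dark None
top [359. 229.] [ 476. -169.] [34.  6.] 26.7 dark None
top [381. 261.] [ 398. -224.] [91. 37.] 24.9 dark [array([ 0.373, -0.235]), np.float64(-164.668), array([0.015, 0.018]), np.int64(39)]
top [277. 229.] [475.  48.] [44. 10.] 42.4 dark None
top [264. 240.] [444.  81.] [45.  8.] 45.9 dark None
top [303. 270.] [373. -20.] [116.  47.] 45.3 dark [array([ 0.345, -0.043]), np.float64(46.88), array([0.019, 0.025]), np.int64(73)]
```

View pics/crop1.png

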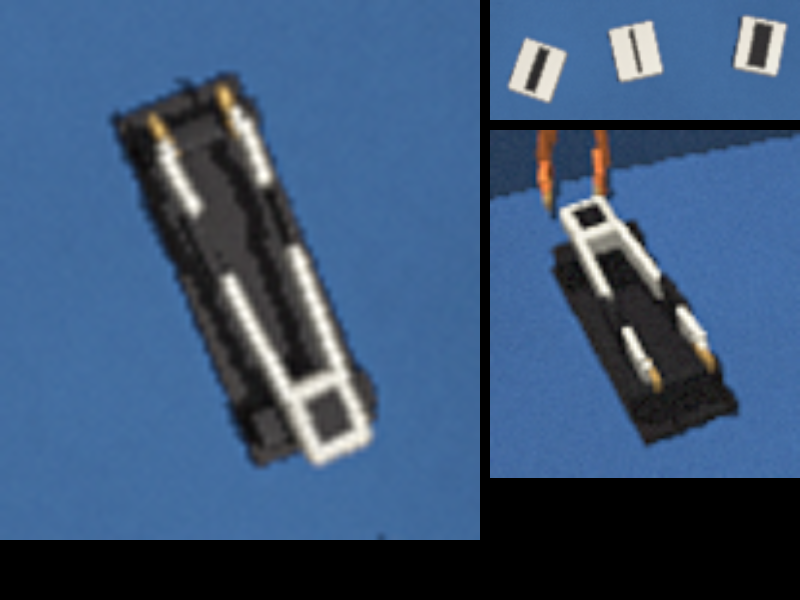

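The crop confirms it: the smaller white tweezers lie on the black rest, with brass tips up-left and the tail with the display at lower right. The bar order is left = middle, centre = narrow, right = wide. The middle mark is at about (0.608, 0.232) with its bar at -18°, and both views agree. The grip point is at about (0.453, -0.198) with yaw ~24.5°. I'll move above it and test the gripper mapping on the way.

```bash
python3 -m jog '[{"dp":[0.047,-0.038,0.002],"rot":[0,0,-1]},{"dp":[0.093,-0.075,0.005],"rot":[0,0,-2]},{"dp":[0.14,-0.113,0.007],"rot":[0,0,-3]},{"dp":[0.187,-0.15,0.01],"rot":[0,0,-4]},{"dp":[0.233,-0.188,0.012],"rot":[0,0,-5]},{"dp":[0.28,-0.225,0.015],"rot":[0,0,-6]},{"dp":[0.327,-0.263,0.018],"rot":[0,0,-7]},{"dp":[0.373,-0.3,0.02],"rot":[0,0,-7]}]' -0.15 20
python3 -m jog '[{"dp":[0,0,0],"rot":[0,0,0]},{"dp":[0,0,0],"rot":[0,0,0]},{"dp":[0,0,0],"rot":[0,0,0]},{"dp":[0,0,0],"rot":[0,0,0]}]'
python3 - <<'E'
from h import *
o=get_obs(); print(o["ee_pos"],o["eef_rot"],o["joints"],o["finger_gap"])
m=camera_model("wrist");p,d=read_camera("wrist"); print(m); np.savez("w1.npz",p=p,d=d); cv2.imwrite("pics/w1.png",p)
E
```

```text
t: 1.1
ee_pos: [0.4538, -0.1967, 0.2112]
eef_rot: [-180.0, 0.0, 24.4]
ft_force: [1.0, -0.6, -0.3]
finger_gap: 0.0361
gripper_force: 0.0
t: 1.6
ee_pos: [0.4527, -0.1993, 0.2113]
eef_rot: [180.0, 0.0, 24.3]
ft_force: [-0.0, -0.6, -0.2]
finger_gap: 0.0364
gripper_force: 0.0
[ 0.45273205 -0.19929394  0.21127885] [1.79999988e+02 7.84195266e-03 2.43173925e+01] [ 35.44203442  12.63088724 -17.31975775 111.40222281   4.47823378
  56.60871159 -49.63389769] 0.03642841471731003
{'vertical_fov': 62.622524669298606, 'cx': 278.40353216870676, 'cy': 210.34575309118537, 'xyz': array([ 0.51324472, -0.17182976,  0.35396385]), 'orientation': array([-1.53315471e+01, -2.59242858e-02, -6.56799175e+01])}
```

View pics/w1.png

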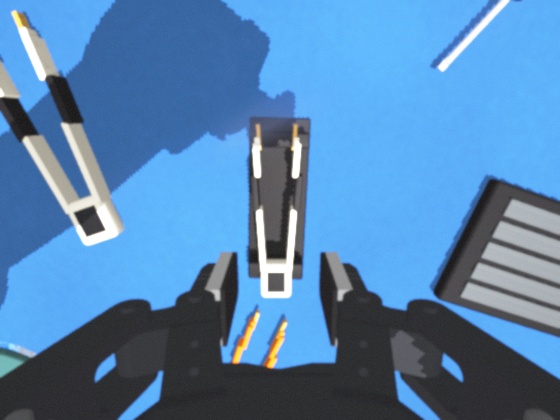

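The wrist view shows the target with its tail display at (276,282) and brass tips at (258,130) and (296,130), nearly aligned with the tool. The opening command is linear in gap. I'll refine the pose from this view.

```bash
python3 - <<'E'
from h import *
p=np.load("w1.npz")["p"]; n="wrist"
hsv=cv2.cvtColor(p,cv2.COLOR_BGR2HSV)
def show(m,tag,z):
    k,l,s,c=cv2.connectedComponentsWithStats(m.astype(np.uint8))
    for i in range(1,k):
        if s[i,4]<12: continue
        v,u=np.nonzero(l==i); P=plane(n,np.c_[u,v],z)[:,:2]; a=axis(P)
        print(tag,c[i].round(),s[i,4],a[0].round(4),round(a[1]%180,1),a[2].round(3))
box=np.zeros(p.shape[:2],bool); box[112:300,245:312]=1
w=(p.min(2)>150)&box; show(w,"white",.048)
show(box&(hsv[...,0]>8)&(hsv[...,0]<30)&(hsv[...,1]>80)&(hsv[...,2]>90),"brass",.043)
f=box&(p.max(2)<90); f[:268]=0; f[:,:267]=0; f[:,287:]=0
show(f,"disp",.048)
o=get_obs(); print(o["ee_pos"],o["eef_rot"])
E
```

```text
white [256. 157.] 308 [ 0.4732 -0.1686] 25.0 [0.007 0.035]
white [296. 157.] 317 [ 0.4876 -0.2006] 22.6 [0.008 0.036]
white [276. 258.] 1692 [ 0.3927 -0.2237] 23.9 [0.037 0.092]
brass [258. 130.] 34 [ 0.4945 -0.1606] 27.5 [0.003 0.009]
brass [295. 131.] 65 [ 0.5076 -0.1901] 16.2 [0.005 0.011]
brass [291. 148.] 13 [ 0.4927 -0.1938] 32.3 [0.003 0.004]
disp [272. 287.] 15 [ 0.3636 -0.2327] 106.5 [0.004 0.006]
[ 0.45280549 -0.19915576  0.21128489] [-1.79998170e+02  7.58623400e-03  2.43326924e+01]
```

```bash
python3 -m jog '[{"dp":[-0.0015,-0.002,0],"rot":[0,0,0]},{"dp":[-0.0015,-0.002,0.02],"rot":[0,0,0]},{"dp":[-0.0015,-0.002,0.06],"rot":[0,0,0]},{"dp":[-0.0015,-0.002,0.1],"rot":[0,0,0]},{"dp":[-0.0015,-0.002,0.14],"rot":[0,0,0]},{"dp":[-0.0015,-0.002,0.17],"rot":[0,0,0]},{"dp":[-0.0015,-0.002,0.185],"rot":[0,0,0]},{"dp":[-0.0015,-0.002,0.193],"rot":[0,0,0]}]' 0.5 20
python3 -m jog '[{"dp":[0,0,0],"rot":[0,0,0]},{"dp":[0,0,0],"rot":[0,0,0]}]'
python3 - <<'E'
from h import *
p,d=read_camera("wrist"); a=p
q,_=read_camera("scene"); q=cv2.resize(q[130:250,110:250],(420,360))
im=np.zeros((420,800,3),np.uint8); im[:,:380]=a[:,90:470]; im[:360,380:]=q
cv2.imwrite("pics/w2.png",im)
E
```

```text
t: 2.65
ee_pos: [0.451, -0.1974, 0.0181]
eef_rot: [-180.0, 0.0, 24.4]
ft_force: [0.0, -0.2, 0.2]
finger_gap: 0.0641
gripper_force: 0.0
t: 2.9
ee_pos: [0.4514, -0.1976, 0.0191]
eef_rot: [179.9, -0.0, 24.4]
ft_force: [-0.7, -0.3, 0.5]
finger_gap: 0.064
gripper_force: 0.0
```

View pics/w2.png

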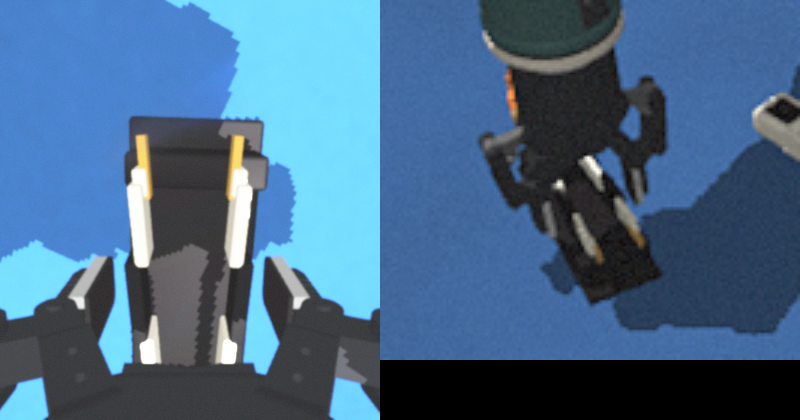

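The fingers straddle the pads, centred: brass tips at (143,165) and (237,165), finger pads at (95,300) and (283,300). I'll squeeze gradually.

```bash
R='x'; python3 -m jog '[{"dp":[0,0,0],"rot":[0,0,0]},{"dp":[0,0,0],"rot":[0,0,0]},{"dp":[0,0,0],"rot":[0,0,0]}]' 0.0 20
python3 -m jog '[{"dp":[0,0,0],"rot":[0,0,0]},{"dp":[0,0,0],"rot":[0,0,0]},{"dp":[0,0,0],"rot":[0,0,0]},{"dp":[0,0,0],"rot":[0,0,0]}]' -0.13
python3 - <<'E'
from h import *
o=get_obs(); print(o["ee_pos"],o["finger_gap"],o["gripper_force"],o["ft_force"])
p,d=read_camera("wrist"); m=camera_model("wrist")
c=cv2.resize(p[100:400,170:390],None,fx=2,fy=2); np.savez("w3.npz",p=p)
cv2.imwrite("pics/w3.png",c)
E
```

```text
t: 3.38
ee_pos: [0.4513, -0.1975, 0.0188]
eef_rot: [180.0, -0.0, 24.4]
ft_force: [-0.3, -0.9, 8.4]
finger_gap: 0.0428
gripper_force: 7.0
t: 3.88
ee_pos: [0.4516, -0.1975, 0.019]
eef_rot: [179.9, -0.1, 24.4]
ft_force: [-0.5, 0.4, 10.7]
finger_gap: 0.0376
gripper_force: 10.4
[ 0.45160372 -0.19750522  0.01897266] 0.03761896920144908 10.421576499938965 [-0.49451206  0.37574472 10.72155231]
```

View pics/w3.png

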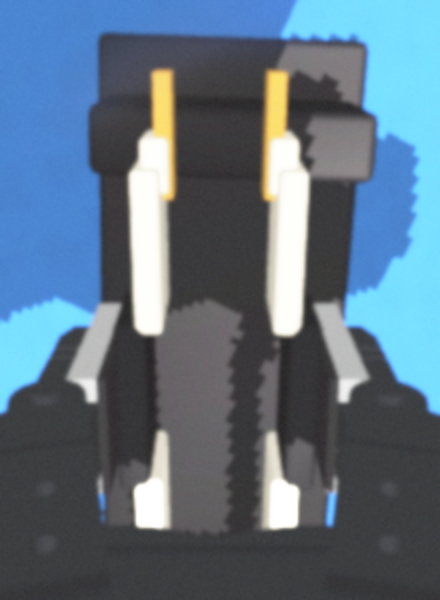

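The arms are squeezed symmetrically between the finger pads, with tips at (163,110) and (276,110) in the crop. Now I'll lift.

```bash
python3 -m jog '[{"dp":[0,0,-0.003],"rot":[0,0,0]},{"dp":[0,0,-0.01],"rot":[0,0,0]},{"dp":[0,0,-0.02],"rot":[0,0,0]},{"dp":[0,0,-0.035],"rot":[0,0,0]},{"dp":[0,0,-0.05],"rot":[0,0,0]},{"dp":[0,0,-0.06],"rot":[0,0,0]},{"dp":[0,0,-0.06],"rot":[0,0,0]},{"dp":[0,0,-0.06],"rot":[0,0,0]}]' -0.155
python3 - <<'E'
from h import *
o=get_obs(); print(o["ee_pos"],o["eef_rot"],o["finger_gap"],o["gripper_force"],o["ft_force"],o["ft_torque"])
m=camera_model("wrist");p,d=read_camera("wrist"); np.savez("w4.npz",p=p,d=d)
q,_=read_camera("scene"); q=cv2.resize(q[100:260,100:260],(380,380))
im=np.zeros((420,800,3),np.uint8); im[:,:380]=p[:,90:470]; im[:380,400:780]=q
cv2.imwrite("pics/w4.png",im)
E
```

```text
t: 4.92
ee_pos: [0.4508, -0.1973, 0.078]
eef_rot: [-180.0, 0.0, 24.4]
ft_force: [-0.5, 0.1, -1.2]
finger_gap: 0.0361
gripper_force: 8.4
[ 0.45075377 -0.19725008  0.07800988] [-1.79980113e+02  1.67419383e-02  2.44074572e+01] 0.03609220804509587 8.417639583349228 [-0.45277552  0.07332269 -1.16442423] [ 0.02402895  0.00026803 -0.01073547]
```

View pics/w4.png

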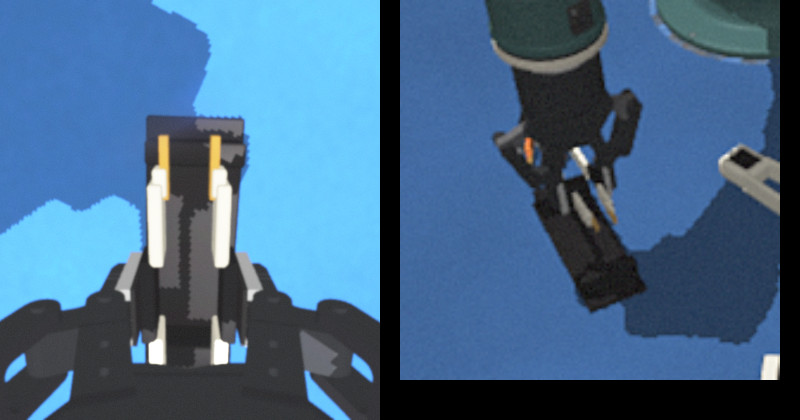

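Lifted: the rest is now below, and the brass tips at (164,165) and (215,165) are still at the same image rows, so the tweezers are level. Next I'll measure the tips relative to the tool and work out the transfer.

```bash
cat > tips.py <<'E'
from h import *
def tips(p,d,mk=(0.608,0.232),yawb=-18.0):
    m=camera_model("wrist"); o=get_obs()
    hsv=cv2.cvtColor(p,cv2.COLOR_BGR2HSV)
    b=(hsv[...,0]>12)&(hsv[...,0]<32)&(hsv[...,1]>110)&(hsv[...,2]>110); b[:115]=0; b[220:]=0; b[:,:230]=0; b[:,330:]=0
    k,l,s,c=cv2.connectedComponentsWithStats(b.astype(np.uint8)); ids=[i for i in range(1,k) if s[i,4]>80]
    Rt=R.from_euler("xyz",o["eef_rot"],degrees=True).as_matrix()
    ends=[]
    for i in ids:
        v,u=np.nonzero(l==i); r0=v.min(); sel=v<r0+8
        dd=np.median(d[v[sel],u[sel]]); 
        zt=plane_depth(m,(u[sel].mean(),r0+4),dd)[2]
        # inner/outer edges at the end
        e=[plane(m,(x,r0+4),zt)[0] for x in (u[sel].min()-.5,u[sel].max()+.5)]; end=plane(m,(u[sel].mean(),r0-.5),zt)[0]
        t=[Rt.T@(x-o["ee_pos"]) for x in e+[end]]; print("tip tool-frame edges y",[round(x[1]*1000,1) for x in t[:2]],"end",(t[2]*1000).round(1),"ztop",round(zt,4)); ends.append((t,end))
    mid=(ends[0][1]+ends[1][1])/2; print("tip end mid world",mid.round(4))
    return mid,Rt,o
def plane_depth(m,uv,dd):
    o,dr=ray(m,uv); return o+dr[0]*dd
E
python3 - <<'E'
from tips import *
Z=np.load("w4.npz"); mid,Rt,o=tips(Z["p"],Z["d"])
yaw=np.radians(-18); ux=np.array([np.cos(yaw),np.sin(yaw),0])
tm=Rt.T@(mid-o["ee_pos"]); print(tm)
# tool target: yaw -18
R2=R.from_euler("xyz",[180,0,-18],degrees=True).as_matrix()
tcp=np.array([.608,.232,0])-R2@(np.array([tm[0]-.001,tm[1],0])); print("tcp target",tcp)
D=np.array([tcp[0],tcp[1],o["ee_pos"][2]])-o["ee_pos"]; print("tool delta",Rt.T@D, "yaw delta",-18-o["eef_rot"][2])
E
```

```text
tip tool-frame edges y [np.float64(-10.5), np.float64(-6.8)] end [ 60.4  -8.6 -23.8] ztop 0.1016
tip tool-frame edges y [np.float64(6.8), np.float64(10.8)] end [ 60.4   8.9 -23.3] ztop 0.101
tip end mid world [ 0.5057 -0.1724  0.1013]
[ 0.06036548  0.00015349 -0.02352592]
tcp target [ 5.51587499e-01  2.50490919e-01 -1.87968050e-20]
tool delta [ 2.76903975e-01 -3.65984298e-01  1.04549698e-04] yaw delta -42.40433577340835
```

The tip gap is 13.6 mm and level. Now the transfer, first half.

```bash
python3 -m jog '[{"dp":[0.005,-0.007,0],"rot":[0,0,1]},{"dp":[0.018,-0.024,0],"rot":[0,0,3]},{"dp":[0.038,-0.05,0],"rot":[0,0,6]},{"dp":[0.062,-0.082,0],"rot":[0,0,9.5]},{"dp":[0.086,-0.114,0],"rot":[0,0,13]},{"dp":[0.11,-0.145,0],"rot":[0,0,17]},{"dp":[0.13,-0.172,0],"rot":[0,0,20]},{"dp":[0.138,-0.183,0],"rot":[0,0,21]}]'
python3 - <<'E'
from h import *
o=get_obs(); Rt=R.from_euler("xyz",o["eef_rot"],degrees=True).as_matrix()
print(o["joints"].round(1), Rt.T@(np.array([.5516,.2505,.078])-o["ee_pos"]), -18-o["eef_rot"][2], o["gripper_force"])
E
```

```text
t: 6.02
ee_pos: [0.501, 0.0293, 0.0781]
eef_rot: [-180.0, 0.0, 3.5]
ft_force: [-0.1, -0.8, -1.1]
finger_gap: 0.0363
gripper_force: 8.4
[   4.9   24.4  -14.   116.4    8.8   40.2 -101.2] [ 0.06391824 -0.21777462  0.00023706] -21.46517012092222 8.42165395617485
```

```bash
python3 -m jog '[{"dp":[0.002,-0.006,0],"rot":[0,0,1]},{"dp":[0.008,-0.026,0],"rot":[0,0,3]},{"dp":[0.017,-0.058,0],"rot":[0,0,6]},{"dp":[0.028,-0.095,0],"rot":[0,0,10]},{"dp":[0.039,-0.132,0],"rot":[0,0,14]},{"dp":[0.05,-0.17,0],"rot":[0,0,18]},{"dp":[0.06,-0.204,0],"rot":[0,0,20.5]},{"dp":[0.064,-0.218,0],"rot":[0,0,21.5]}]'
python3 -m jog '[{"dp":[0,0,0.005],"rot":[0,0,0]},{"dp":[0,0,0.013],"rot":[0,0,0]},{"dp":[0,0,0.02],"rot":[0,0,0]},{"dp":[0,0,0.02],"rot":[0,0,0]},{"dp":[0,0,0.02],"rot":[0,0,0]}]'
python3 - <<'E'
from tips import *
o=get_obs(); print(o["joints"].round(1))
p,d=read_camera("wrist"); np.savez("w5.npz",p=p,d=d); cv2.imwrite("pics/w5.png",p)
tips(p,d)
E
```

```text
t: 7.02
ee_pos: [0.5518, 0.2495, 0.078]
eef_rot: [-180.0, 0.0, -18.1]
ft_force: [-0.4, -0.5, 0.3]
finger_gap: 0.0362
gripper_force: 8.4
t: 7.65
ee_pos: [0.552, 0.2475, 0.0584]
eef_rot: [-180.0, -0.0, -18.1]
ft_force: [-0.4, 0.0, -0.7]
finger_gap: 0.0359
gripper_force: 8.4
[ -19.7   34.2   -9.7  102.2    7.8   44.3 -141.4]
tip tool-frame edges y [np.float64(-9.6), np.float64(-6.5)] end [ 60.1  -8.  -23.8] ztop 0.0823
tip tool-frame edges y [np.float64(7.7), np.float64(10.7)] end [ 60.1   9.2 -23.7] ztop 0.0822
tip end mid world [0.609  0.2284 0.0823]
```

View pics/w5.png

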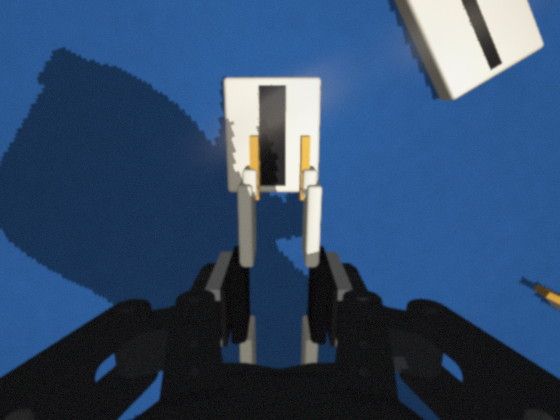

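The tips (255,165) and (305,165) are over the middle block, whose bar is centred at (272,135). I'll measure the bar from here and correct.

```bash
cat > bar.py <<'E'
from tips import *
def bar(p):
    o=get_obs(); Rt=R.from_euler("xyz",o["eef_rot"],degrees=True).as_matrix()
    w=(p.max(2)<80).astype(np.uint8); blk=np.zeros_like(w); blk[80:190,240:310]=1
    k,l,s,c=cv2.connectedComponentsWithStats(w*blk); i=1+np.argmax(s[1:,4])
    v,u=np.nonzero(l==i); P=plane("wrist",np.c_[u,v],.015); a=axis(P[:,:2]); r=cv2.minAreaRect((P[:,:2]*1000).astype(np.float32))
    print("bar",c[i].round(),r,a[1]%180-180)
    c3=np.r_[np.array(r[0])/1000,.015]; print("bar centre in tool",(Rt.T@(c3-o["ee_pos"])*1000).round(1),"yaw",o["eef_rot"][2])
E
python3 - <<'E'
from bar import *
Z=np.load("w5.npz"); bar(Z["p"])
E
```

```text
bar [272. 158.] ((596.3157348632812, 236.99664306640625), (12.598760604858398, 30.906417846679688), 72.09771728515625) -20.793441069957282
bar centre in tool [45.3 -3.6 43.5] yaw -18.10543106008146
```

```bash
sed -i 's/w=(p.max(2)<80).astype(np.uint8)/w=((p.max(2)<120)\&(np.ptp(p,axis=2)<30)).astype(np.uint8)/' bar.py
python3 - <<'E'
from bar import *
Z=np.load("w5.npz"); p=Z["p"]; print(p[92,272],p[120,272],p[160,272],p[180,272]); bar(p)
E
```

```text
[78 78 82] [89 95 97] [22 21 24] [15 17 11]
bar [272. 135.] ((605.6611938476562, 233.7497100830078), (13.222434043884277, 51.80458450317383), 72.14148712158203) -18.220331143499607
bar centre in tool [55.2 -3.4 43.5] yaw -18.10543106008146
```

```bash
python3 -m jog '[{"dp":[-0.001,-0.001,0.006],"rot":[0,0,0]},{"dp":[-0.002,-0.0025,0.016],"rot":[0,0,0]},{"dp":[-0.003,-0.0035,0.027],"rot":[0,0,0]},{"dp":[-0.003,-0.0035,0.036],"rot":[0,0,0]},{"dp":[-0.003,-0.0035,0.042],"rot":[0,0,0]},{"dp":[-0.003,-0.0035,0.044],"rot":[0,0,0]},{"dp":[-0.003,-0.0035,0.044],"rot":[0,0,0]},{"dp":[-0.003,-0.0035,0.044],"rot":[0,0,0]}]'
python3 - <<'E'
from bar import *
p,d=read_camera("wrist"); np.savez("w6.npz",p=p,d=d); cv2.imwrite("pics/w6.png",p)
print(get_obs()["gripper_force"],get_obs()["ee_pos"])
bar(p); tips(p,d)
E
```

```text
t: 8.7
ee_pos: [0.5504, 0.2521, 0.0146]
eef_rot: [-180.0, -0.0, -18.1]
ft_force: [0.0, -1.0, -0.9]
finger_gap: 0.0362
gripper_force: 8.4
8.43419462442398 [0.55033575 0.25210381 0.01460824]
bar [280. 135.] ((605.4296875, 232.88055419921875), (14.274072647094727, 43.14581298828125), 72.29773712158203) -17.170017103628965
bar centre in tool [58.3  1.2 -0.4] yaw -18.097361687935916
tip tool-frame edges y [np.float64(-9.9), np.float64(-6.9)] end [ 60.1  -8.3 -24. ] ztop 0.0386
tip tool-frame edges y [np.float64(7.7), np.float64(10.7)] end [ 60.1   9.2 -23.7] ztop 0.0383
tip end mid world [0.6073 0.233  0.0385]
```

View pics/w6.png

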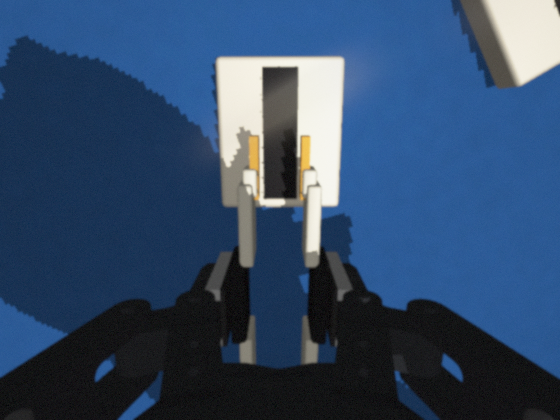

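The tips straddle the bar symmetrically and sit within about 1 mm of its centre (bar centre at (280,133)). The gap is ~14.5 mm and nothing touches. I'll lower 3 mm and hold.

```bash
python3 -m jog '[{"dp":[0,0,0.0015],"rot":[0,0,0]},{"dp":[0,0,0.003],"rot":[0,0,0]},{"dp":[0,0,0.003],"rot":[0,0,0]},{"dp":[0,0,0.003],"rot":[0,0,0]},{"dp":[0,0,0.003],"rot":[0,0,0]},{"dp":[0,0,0.003],"rot":[0,0,0]},{"dp":[0,0,0.003],"rot":[0,0,0]},{"dp":[0,0,0.003],"rot":[0,0,0]}]'
python3 -m jog '[{"dp":[0,0,0],"rot":[0,0,0]},{"dp":[0,0,0],"rot":[0,0,0]},{"dp":[0,0,0],"rot":[0,0,0]},{"dp":[0,0,0],"rot":[0,0,0]},{"dp":[0,0,0],"rot":[0,0,0]},{"dp":[0,0,0],"rot":[0,0,0]},{"dp":[0,0,0],"rot":[0,0,0]},{"dp":[0,0,0],"rot":[0,0,0]}]'
python3 -m jog '[{"dp":[0,0,0],"rot":[0,0,0]},{"dp":[0,0,0],"rot":[0,0,0]},{"dp":[0,0,0],"rot":[0,0,0]},{"dp":[0,0,0],"rot":[0,0,0]},{"dp":[0,0,0],"rot":[0,0,0]},{"dp":[0,0,0],"rot":[0,0,0]},{"dp":[0,0,0],"rot":[0,0,0]},{"dp":[0,0,0],"rot":[0,0,0]}]'
python3 - <<'E'
from bar import *
p,d=read_camera("wrist"); bar(p); tips(p,d)
E
```

```text
t: 9.75
ee_pos: [0.5502, 0.252, 0.0113]
eef_rot: [-180.0, 0.0, -18.1]
ft_force: [-0.2, 0.0, -1.5]
finger_gap: 0.0361
gripper_force: 8.4
t: 10.75
ee_pos: [0.5502, 0.252, 0.0113]
eef_rot: [180.0, 0.0, -18.1]
ft_force: [-0.1, -0.2, -1.1]
finger_gap: 0.0361
gripper_force: 8.4
t: 11.75
ee_pos: [0.5502, 0.252, 0.0113]
eef_rot: [-180.0, 0.0, -18.1]
ft_force: [0.9, -0.4, -0.4]
finger_gap: 0.0363
gripper_force: 8.4
bar [280. 135.] ((605.51220703125, 233.0478973388672), (14.143815994262695, 42.24995040893555), 72.7655029296875) -16.855095495942038
bar centre in tool [58.5  0.9 -3.7] yaw -18.093897302540555
tip tool-frame edges y [np.float64(-9.9), np.float64(-6.9)] end [ 60.1  -8.3 -23.9] ztop 0.0352
tip tool-frame edges y [np.float64(7.7), np.float64(10.7)] end [ 60.1   9.2 -23.8] ztop 0.0351
tip end mid world [0.6071 0.233  0.0351]
```

```bash
python3 -c "
from cell import *
print(close_job())"
```

```text
the job is handed in; nothing more can be done
None
```

I handed the job in at about 12 s, with the tweezers still held level over the middle-width bar. By the wrist camera, the tip gap was about 14.5 mm, the tips were within about 1 mm of the bar's centre, and their midpoint was about 16 mm above it; the interface gave no verdict.

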